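Clamp three cast tiles on the vacuum plate

ROBOT

A 6-joint arm with a two-finger parallel gripper is mounted at the origin on the work surface. World frame = base frame: x ahead of the robot, y to its left, z up, the work surface at z = 0. Lengths are in m, angles in rad, forces in N, time in s.
With the tool pointing down it reaches from about 0.425 to 0.95 m from the base axis. Payload 3.5 kg.
Tool frame: the origin (TCP) lies midway between the tips of the shut fingers; the grasp point (between the pads) lies 19 mm behind it; z points along the fingers, y is the direction in which the jaws open and shut (so a half turn about z gives the same grasp; the last joint's range is limited). The gripper opens to 85 mm and grips with 20 to 120 N. Pads are 22 mm wide; open, the fingers measure 114 mm over their backs; the gripper's body (76 mm by 85 mm) begins 54 mm behind the grasp point. The pads swing forward as they close: fully open they stand 13 mm farther back than shut.
Start: joints at [-1.421, 0.286, 1.577, -0, 1.279, -0.15], TCP at [0.199, -0.645, 0.231] pointing down, gripper open.
Joint ranges: [-2.77, 2.77], [-0.9, 2.22], [0.21, 2.48], [-1.53, 4.67], [0.24, 2.81], [-2.84, 2.84]. Speed limits (rad/s): [2.79, 2.79, 3.14, 3.14, 3.14, 3.14].

INTERFACE

Orientations are given as a unit quaternion [x, y, z, w].
In Python, from plant import ctrl gives the robot as it stands.
- The arm moves only by the tool apply_moves, never from a script. Its argument "moves" is a list that holds one entry, the list of rows, each a list of 7 numbers: the shift along the tool's x, y, z in m, then the turn, a rotation vector about the tool's x, y, z in degrees, then the gripper's target within -1 to 1 (shut at 1, half-way at 0, fully open at -1). In form: [[[tx, ty, tz, ax, ay, az, hand], ...]]. A call has 1 to 12 rows; each row shifts and turns the pose as measured when the row begins, along the tool's axes as they then stand; what a row does not reach is not made up. A row lasts 1/10 s, in which the tool goes at most 50 mm and 8.59 degrees, less where a joint would pass 70% of its speed; a pose out of reach is approached as far as the arm can. A call with a gripper value outside its range is refused whole. The fingers move at their own pace and stop on an object; "force" is the grip in N (left out, the last holds). Time passes only in rows, so rows that do not move let the fingers close. It gives the time, the measured TCP pose, the force and the opening at its end, in the units of the state.
- ctrl.get_state(): the state, without advancing time (a new reading comes with each control period).
- ctrl.read_camera(name): name is "scene" or "top" or "wrist"; returns the picture (420x560x3 uint8, red, green, blue); there is no depth.
- ctrl.get_calibration(name): a dict with "camera_matrix" (3x3 intrinsics, pixels), "cam_to_world" (4x4, takes a point from camera to world coordinates). Camera axes: x right, y up, looking along -z (the intrinsics and any distortion apply to the point x, -y, -z); pixel columns grow to the right and rows downward; lengths in m; the calibration is good to about 2 mm. A picture is of the moment at which its call begins: read the wrist's pose just before it. get_calibration takes no time and is no camera call; for the wrist camera it gives the pose at the moment of the call.
- ctrl.sign_off(): hands the job in, once; it reports no verdict.
The state is a dict: "time": time; "qpos": joint angles; "dq": joint speeds; "joint_efforts": joint torques, N m; "eef_pos": TCP position; "tcp_rot": TCP orientation; "contact_force": force on the tool from outside, world axes, zero at the start; "wrist_torque": the same for the moment, N m; "opening": opening from 0.0 (shut) to 1.0 (fully open).
Only numpy, scipy, OpenCV 4.12 (cv2) and the standard library are available. Lean on these libraries where they do the work, as an engineer would, in place of code of your own. Each camera call takes 0.05 s, during which the arm holds its last target. There are 200 camera calls.

TASK

Slide the three resin tiles, without lifting them off the plate, into an even row: each flat against the blue fence and centred on a black suction pad, one tile per pad, in any order. Only then turn the red vent handle fully to its closed stop (square to the pipe), and after that turn the yellow vacuum handle fully to its open stop (along the pipe). Leave the tiles in their row and do not shift or knock over anything else on the bench.

Things in the scene. Friction and masses are not known exactly. Their poses are not given: they have to be found in the camera images.
- plate: aluminium vacuum hold-down plate fixed to the bench, 240 (x) x 400 (y) x 15 mm; origin at the centre of its underside on the table. Along its far (+x) edge runs a blue fence, its face 105 mm from the origin, 20 mm higher than the plate. Three black suction pads lie in a row before the fence, 132 mm apart, centres 63 mm from the origin in x.
- pad0 (a point): centre of the right-hand (-y) pad at the plate's top surface: where the middle of a tile's underside lies when it is home (touching the fence, centred on the pad). Axes as the plate's. The black pad is 60 x 60 mm.
- pad1 (a point): centre of the middle pad at the plate's top surface: where the middle of a tile's underside lies when it is home (touching the fence, centred on the pad). Axes as the plate's. The black pad is 60 x 60 mm.
- pad2 (a point): centre of the left-hand (+y) pad at the plate's top surface: where the middle of a tile's underside lies when it is home (touching the fence, centred on the pad). Axes as the plate's. The black pad is 60 x 60 mm.
- tile_a: purple cast resin tile, a square slab 84 x 84 x 25 mm, about 0.2 kg, too wide for the gripper; origin at the centre of its underside, x and y along its edges, z up. It starts lying on the plate, a little askew, nearer the robot than the pad it belongs to.
- tile_b: blue cast resin tile, a square slab 84 x 84 x 25 mm, about 0.2 kg, too wide for the gripper; origin at the centre of its underside, x and y along its edges, z up. It starts lying on the plate, a little askew, nearer the robot than the pad it belongs to.
- tile_c: orange cast resin tile, a square slab 84 x 84 x 25 mm, about 0.2 kg, too wide for the gripper; origin at the centre of its underside, x and y along its edges, z up. It starts lying on the plate, a little askew, nearer the robot than the pad it belongs to.
- manifold: valve manifold fixed to the bench: grey base 120 (x) x 360 (y) x 12 mm with a copper pipe 22 mm thick along y at 55 mm height, carrying two ball valves 150 mm apart; origin under its centre at table height. Which valve sits where varies.
- vent_handle (a joint): the red handle (vent valve), angle in rad: 0 = closed stop, handle square to the pipe, pointing towards the robot side (manifold -x); 1.571 = open stop, handle along the pipe, pointing to the manifold's -y. Grows anticlockwise seen from above. It stays where it is left; about 2 N at the grip turns it.
- vent_axis (a point): on the vertical hinge axis of the red handle (vent valve), at the handle's mid-height, 108 mm above the table; fixed; axes as the manifold's.
- vent_grip (a point): centre of the red handle's sleeve, 85 mm from its hinge axis, 108 mm above the table; its -x axis points outward along the handle. The sleeve runs from 35 to 120 mm from the axis, 26 mm wide, 14 mm thick. Below it are only the pipe (top 66 mm above the table) and, near the axis, the brass valve body (top 76 mm).
- vac_handle (a joint): the yellow handle (vacuum valve), angle in rad: 0 = closed stop, handle square to the pipe, pointing towards the robot side (manifold -x); 1.571 = open stop, handle along the pipe, pointing to the manifold's -y. Grows anticlockwise seen from above. It stays where it is left; about 2 N at the grip turns it.
- vac_axis (a point): on the vertical hinge axis of the yellow handle (vacuum valve), at the handle's mid-height, 108 mm above the table; fixed; axes as the manifold's.
- vac_grip (a point): centre of the yellow handle's sleeve, 85 mm from its hinge axis, 108 mm above the table; its -x axis points outward along the handle. The sleeve runs from 35 to 120 mm from the axis, 26 mm wide, 14 mm thick. Below it are only the pipe (top 66 mm above the table) and, near the axis, the brass valve body (top 76 mm).
- can_1: bystander: steel can, 89 mm across, 65 mm high, origin under its centre
- can_2: bystander: another steel can of the same size
- amber_bottle: bystander: amber bottle, 64 mm across, 130 mm high, origin under its centre
- wash_bottle: bystander: white bottle with a yellow cap, 68 mm across, 180 mm high, origin under its centre
- mix_cup: bystander: white cup, 84 mm across, 70 mm high, origin under its centre
- mould: bystander: blue mould tray, 200 x 140 x 30 mm, origin under its centre
- spatula: bystander: spatula lying on the table, its handle towards its -x
There are look-alikes about, which are no part of the job. Of the things like the tile_a, leave any that is pink, turquoise or white; of the rest the smaller one is meant.

How it is judged:
By the outcome, as a careful person would: the job done as asked, in the order asked, and still so for the second after the job is handed in, with the robot touching nothing.
It also fails if it takes over 64 s, if anything falls off the work surface, if the arm or the gripper's body presses on something with over 40 N, if the wrist force passes 120 N, or if a joint passes its speed limit or range.

## Working session

There is one attempt and no reset: what is moved stays moved. The work goes in short steps, Python scripts to look and compute and a tool call to move; the robot and the scene stay as the last step left them, time stands still between calls to the robot, and variables do not carry over. Pictures are saved under pics/ and viewed, about 8 in all and at most 12, crops included, and the job is handed in when it is done.

Besides the shell and the picture viewer there is one more tool, called after "Request:" as name(argument=value, ...), one argument or row to a line, values as JSON. apply_moves: Moves the arm, as the interface text tells. Its arguments: {"type":"object","properties":{"moves":{"type":"array","items":{"type":"array","items":{"type":"array","items":{"type":"number"}}}},"force":{"type":"number"}},"required":["moves"]}

```bash
ls; mkdir -p pics
python3 - <<'E'
from plant import ctrl
import cv2,numpy as np
for n in("top","scene"):
    im=ctrl.read_camera(n); cv2.imwrite(f"pics/{n}0.png",im[:,:,::-1])
    c=ctrl.get_calibration(n); print(n,np.round(c["camera_matrix"],1).tolist(),np.round(c["cam_to_world"],3).tolist(),c.keys())
print(ctrl.get_state())
E
```

```text
pics
top [[514.8, 0.0, 280.2], [0.0, 514.8, 214.7], [0.0, 0.0, 1.0]] [[0.007, 0.989, -0.15, 0.249], [-1.0, 0.007, -0.004, -0.078], [-0.003, 0.15, 0.989, 1.589], [0.0, 0.0, 0.0, 1.0]] dict_keys(['camera_matrix', 'cam_to_world'])
scene [[495.9, 0.0, 279.6], [0.0, 495.9, 209.2], [0.0, 0.0, 1.0]] [[0.826, -0.481, 0.294, 0.894], [0.564, 0.701, -0.438, -0.673], [0.005, 0.527, 0.85, 1.276], [0.0, 0.0, 0.0, 1.0]] dict_keys(['camera_matrix', 'cam_to_world'])
{'time': 0.1, 'qpos': array([-1.42097346e+00,  2.87114694e-01,  1.57805417e+00,  2.34236278e-05,
        1.27863156e+00, -1.50020532e-01]), 'dq': array([-4.93465726e-05, -1.10705171e-03, -2.26046607e-03,  1.56149922e-03,
       -8.63653713e-04, -9.61002434e-04]), 'joint_efforts': array([ 4.84019492e-04, -4.07298696e+01, -2.93698043e+01, -1.70020699e-04,
        3.34567791e-03, -1.27656170e-05]), 'eef_pos': array([ 0.19930343, -0.64426653,  0.23004767]), 'tcp_rot': array([ 9.88782679e-01,  1.49357271e-01,  1.13208684e-05, -1.10388367e-03]), 'contact_force': array([-0.20824044, -0.03782095, -0.38686338]), 'wrist_torque': array([-0.03097578, -0.0620739 ,  0.06008539]), 'opening': 1.0009501730550692}
```

View pics/top0.png

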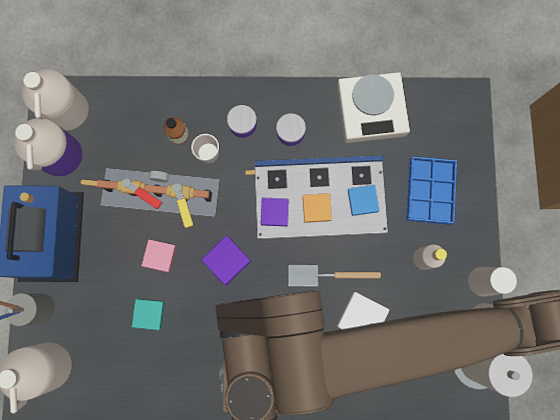

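View pics/scene0.png

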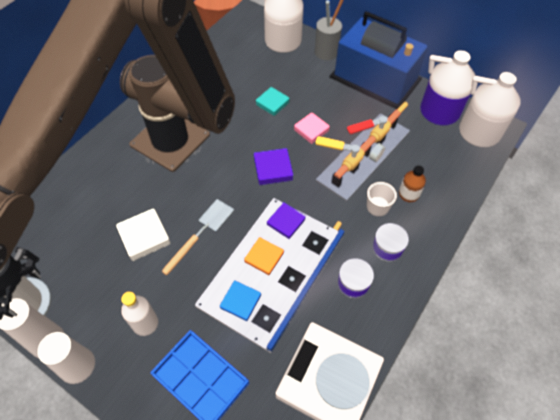

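Top view: tile_a candidates are the purple tile on the plate (275,211), a larger purple tile (226,260), pink (158,256), turquoise (147,314) and white (363,312). I choose the smaller purple at (275,211). Blue is at (363,200) and orange at (317,207). The pads are at (278,179), (319,177) and (361,175). The red handle is at (147,198) and the yellow one at (184,213).

```bash
cat > h.py <<'E'
from plant import ctrl
import cv2,numpy as np
def shot(n,save=None):
    c=ctrl.get_calibration(n); im=ctrl.read_camera(n)
    if save: cv2.imwrite(save,im[:,:,::-1])
    return im,c
def ray(c,uv):
    K=c["camera_matrix"];T=c["cam_to_world"]
    p=np.c_[np.atleast_2d(uv),np.ones(len(np.atleast_2d(uv)))]@np.linalg.inv(K).T
    return T[:3,3],(p*[1,-1,-1])@T[:3,:3].T
def onz(c,uv,z):
    o,d=ray(c,uv); return (o+d*((z-o[2])/d[:,2])[:,None])[:,:2]
def tri(c1,a,c2,b):
    o,d=ray(c1,a);p,e=ray(c2,b);d=d[0];e=e[0]
    s=np.linalg.lstsq(np.c_[d,-e],p-o,rcond=None)[0]
    return (o+s[0]*d+p+s[1]*e)/2,np.linalg.norm(o+s[0]*d-p-s[1]*e)
def px(c,P):
    T=c["cam_to_world"];q=(np.atleast_2d(P)-T[:3,3])@T[:3,:3]*[1,-1,-1];q=q@c["camera_matrix"].T
    return q[:,:2]/q[:,2:]
HUE=dict(tile_a=((120,120,60),(140,255,255)),tile_b=((100,150,150),(112,255,255)),tile_c=((8,150,150),(20,255,255)),red=((0,170,120),(6,255,255)),yellow=((24,150,120),(34,255,255)))
def blobs(im,k,amin=60):
    m=cv2.inRange(cv2.cvtColor(im,cv2.COLOR_RGB2HSV),*map(np.array,HUE[k]))
    cs=cv2.findContours(m,cv2.RETR_EXTERNAL,cv2.CHAIN_APPROX_NONE)[0]
    return sorted([c for c in cs if cv2.contourArea(c)>amin],key=cv2.contourArea)[::-1]
E
python3 - <<'E'
from h import *
I={}
for n in("top","scene"):
    im,c=shot(n); I[n]=(im,c)
    for k in HUE:
        for b in blobs(im,k):
            r=cv2.minAreaRect(b); print(n,k,np.round(r[0],1),np.round(r[1],1),round(r[2],1),cv2.contourArea(b))
cv2.imwrite("pics/c1.png",cv2.resize(I["top"][0][140:250,80:400,::-1],None,fx=2.5,fy=2.5,interpolation=cv2.INTER_CUBIC))
c=I["top"][1]
print(onz(c,[(278,179),(319,177),(361,175)],.015))
E
```

```text
top tile_a [225.4 259.9] [35.9 36.1] 46.6 1245.0
top tile_a [ 65.2 156.9] [30.3 44.5] 29.6 707.5
top tile_a [274.  211.5] [27. 26.] 90.0 665.0
top tile_b [432.6 189.6] [45.4 63.4] 3.2 1956.5
top red [147.6 197.6] [27.2  8. ] 33.7 188.5
scene tile_a [273.2 165.9] [33.7 36.3] 80.5 1110.5
scene tile_a [442.7 106.7] [43.6 36.4] 17.6 1066.5
scene tile_a [285.7 219.9] [27.8 28.9] 38.7 720.5
scene tile_a [352.1 290.1] [29.8 11.5] 13.6 112.0
scene tile_a [388.7 255. ] [24.3  8.2] 5.0 100.0
scene tile_b [199. 378.] [81.5 62. ] 41.2 4731.5
scene tile_b [382.4  43.7] [79.9 32.6] 23.6 983.5
scene tile_b [239.8 299.9] [30.9 30.4] 26.6 860.0
scene tile_b [327.  254.3] [ 3.8 57.1] 31.5 139.5
scene tile_b [279.5 330.2] [ 4.1 41.3] 32.0 124.5
scene tile_c [263.6 255.3] [29.6 28.3] 29.7 738.5
scene tile_c [216.5   5. ] [10. 45.] 90.0 333.0
scene tile_c [413.9 180.9] [18.7 12. ] 18.4 167.5
scene red [359.8 126.4] [ 7.2 24.7] 73.3 144.0
[[ 0.60092067 -0.06441908]
 [ 0.60818089 -0.19256447]
 [ 0.61546743 -0.32392882]]
```

View pics/c1.png

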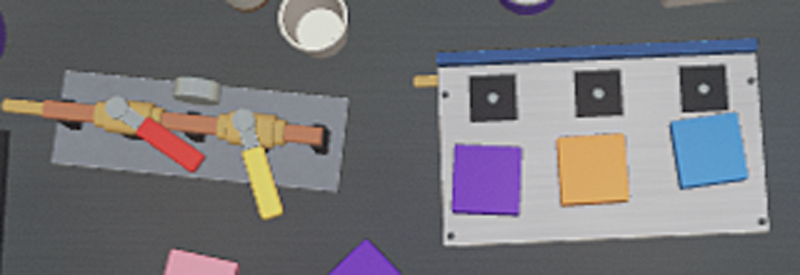

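```bash
sed -i 's/^HUE=.*/HUE=dict(tile_a=((120,100,60),(140,255,255)),tile_b=((98,110,130),(115,255,255)),tile_c=((8,110,150),(21,255,255)),red=((0,150,120),(6,255,255)),yellow=((23,110,120),(34,255,255)))/' h.py
cat >> h.py <<'E'
SEED=dict(top=dict(tile_a=(275,211),tile_b=(363,200),tile_c=(317,207),red=(147,198),yellow=(184,213)),scene=dict(tile_a=(286,220),tile_b=(240,300),tile_c=(264,255),red=(360,126),yellow=(330,143)))
def near(bs,s): return min(bs,key=lambda b:np.hypot(*(np.array(cv2.minAreaRect(b)[0])-s)))
PA=.056
def tofr(p,o): # plate frame
    c,s=np.cos(PA),np.sin(PA); d=np.asarray(p)-o; return np.array([c*d[0]+s*d[1],-s*d[0]+c*d[1]])
def top_rect(c,b,z):
    P=onz(c,b[:,0].astype(float),z).astype(np.float32); r=cv2.minAreaRect(P*1000)
    a=(r[2]+45)%90-45
    return np.array(r[0])/1000,np.array(r[1]),a
E
python3 - <<'E'
from h import *
ti,tc=shot("top"); si,sc=shot("scene")
# pads: two views
g=cv2.cvtColor(ti,cv2.COLOR_RGB2GRAY)
pads=onz(tc,[(361.2,175.6),(319.2,177.2),(277.2,179.2)],.015)
print("pads",np.round(pads,4))
for n,im,c in(("top",ti,tc),("scene",si,sc)):
    for k in SEED[n]:
        b=near(blobs(im,k,40),SEED[n][k]); z=.04 if 'tile' in k else .115
        P,w,a=top_rect(c,b,z); print(n,k,np.round(cv2.minAreaRect(b)[0],1),np.round(P,4),np.round(w,1),round(a,1), cv2.contourArea(b))
for k in SEED["top"]:
    a=cv2.minAreaRect(near(blobs(ti,k,40),SEED["top"][k]))[0];b=cv2.minAreaRect(near(blobs(si,k,40),SEED["scene"][k]))[0]
    P,e=tri(tc,a,sc,b); print("tri",k,np.round(P,4),round(e,4))
print("scene px of pads",np.round(px(sc,np.c_[pads,[.015]*3]),1))
print("hub z110", np.round(onz(tc,[(126.5,183),(177,188)],.115),4), "base",np.round(onz(tc,[(105,168),(219,179),(215,216),(101,205)],.012),4))
cv2.imwrite("pics/c2.png",cv2.resize(si[90:360,180:430,::-1],None,fx=2.2,fy=2.2,interpolation=cv2.INTER_CUBIC))
E
```

```text
pads [[ 0.6136 -0.3245]
 [ 0.6075 -0.1932]
 [ 0.6003 -0.0619]]
top tile_a [274.2 211.6] [ 0.4939 -0.0539] [81.1 84.5] -2.1 672.0
top tile_b [363.2 200. ] [ 0.5322 -0.3254] [84.  81.9] 8.6 659.0
top tile_c [316.5 207.6] [ 0.5073 -0.1827] [83.4 81.5] 3.9 660.5
top red [147.8 197.3] [0.5215 0.3138] [83.2 24.9] -33.0 201.0
top yellow [184.3 212.8] [0.4769 0.2056] [83.3 25.3] 18.6 211.5
scene tile_a [285.7 219.8] [ 0.5016 -0.0548] [92.2 84.9] -1.9 740.5
scene tile_b [239.8 299.9] [ 0.5388 -0.3276] [83.8 84.3] 8.4 908.5
scene tile_c [263.4 255.3] [ 0.5149 -0.1859] [83.4 85.7] 3.5 786.0
scene red [359.8 126.2] [0.5273 0.3133] [86.3 29.9] -32.8 171.0
scene yellow [329.6 142.3] [0.483  0.2055] [82.3 28.4] 17.7 166.0
tri tile_a [ 0.4968 -0.0524  0.029 ] 0.0037
tri tile_b [ 0.5346 -0.3262  0.0288] 0.0027
tri tile_c [ 0.51   -0.1826  0.0281] 0.0026
tri red [0.5237 0.3164 0.1086] 0.0031
tri yellow [0.4794 0.2084 0.1086] 0.0045
scene px of pads [[264.  317.5]
 [289.8 278.3]
 [313.  242.3]]
hub z110 [[0.5636 0.3779]
 [0.5497 0.2295]] base [[0.6333 0.48  ]
 [0.6003 0.1204]
 [0.4831 0.1299]
 [0.5152 0.4855]]
```

View pics/c2.png

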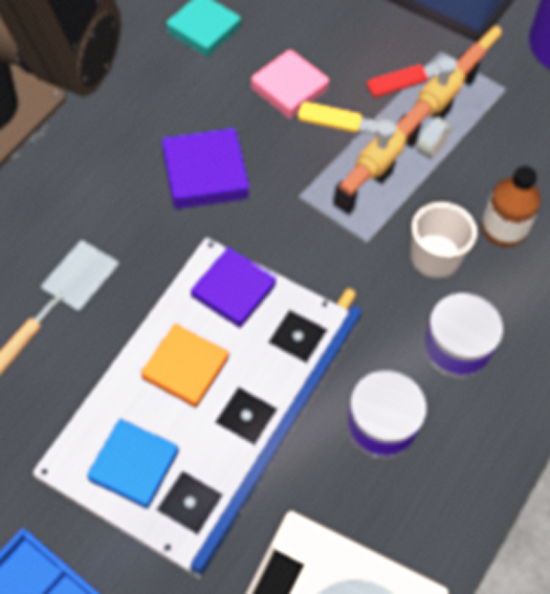

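The scene crop confirms the layout: plate tiles at (286,220), (263,255) and (240,300), and the larger purple tile off the plate at (273,166). Now I'll move behind the blue tile.

Request:
apply_moves(
  moves=[
    [[0,0,0,0,0,7.2,0],[0,0,0,0,0,7.2,0],[0.03,-0.0335,0,0,0,0,0],[0.03,-0.0335,0,0,0,0,0],[0.03,-0.0335,0,0,0,0,0],[0.03,-0.0335,0,0,0,0,0],[0.03,-0.0335,0,0,0,0,0],[0.03,-0.0335,0,0,0,0,0],[0.03,-0.0335,0,0,0,0,0],[0.03,-0.0335,0,0,0,0,0],[0,0,0,0,0,0,0]],
  ],
)

```text
time: 1.4
eef_pos: [0.4357, -0.3591, 0.2299]
tcp_rot: [1.0, 0.016, 0.001, -0.0]
contact_force: [-0.4, 0.1, -0.0]
opening: 0.497
```

```bash
sed -i 's/^PA=.*/PA=.0506/' h.py
cat >> h.py <<'E'
from scipy.spatial.transform import Rotation as Ro
def go(x,y,z,yaw):
    s=ctrl.get_state(); R=Ro.from_quat(s["tcp_rot"])
    T=Ro.from_euler('z',yaw)*Ro.from_euler('x',np.pi)
    d=R.inv().apply(np.array([x,y,z])-s["eef_pos"]); v=(R.inv()*T).as_rotvec(degrees=True)
    print("t",round(s["time"],2),"pos",np.round(s["eef_pos"],4),"F",np.round(s["contact_force"],1),"| move",np.round(d,4),"rot",np.round(v,1),"open",round(s["opening"],2))
def pl(p,x,y): # plate-frame offset from pad point p -> world
    c,s=np.cos(PA),np.sin(PA); return p[0]+c*x-s*y,p[1]+s*x+c*y
E
python3 - <<'E'
from h import *
go(.452,-.329,.12,PA)
im,c=shot("wrist","pics/w1.png")
print(np.round(c["cam_to_world"],3).tolist(), c["camera_matrix"][0,0])
pads=onz(shot("top")[1],[(361.2,175.6),(319.2,177.2)],.015); print(np.round(px(c,np.c_[pads,[.015]*2]),1))
E
```

```text
t 1.4 pos [ 0.4357 -0.3591  0.2299] F [-0.4  0.1 -0. ] | move [ 0.0171 -0.0296  0.11  ] rot [-0.  -0.1 -1.1] open 0.5
[[0.031, 0.957, 0.288, 0.509], [-1.0, 0.029, 0.009, -0.357], [0.0, -0.289, 0.957, 0.373], [0.0, 0.0, 0.0, 1.0]] 343.31955173443134
[[245.8 -16.8]
 [101.4 -14.4]]
```

View pics/w1.png

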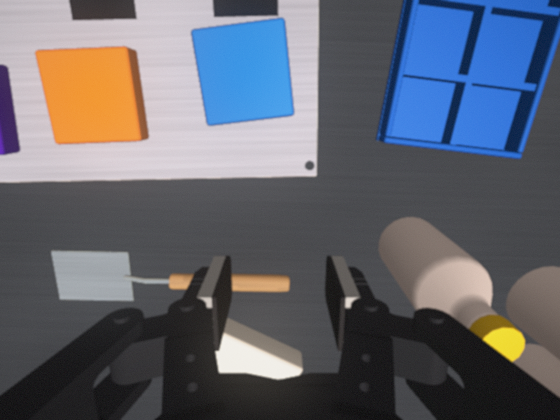

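The wrist view shows blue at (243,72), orange at (92,95) and the pad edges at the top. Predicted pad columns agree to about 1 px, so the calibration is sound. Next I descend and push the blue tile.

Request:
apply_moves(
  moves=[
    [[0.017,-0.03,0.03,0,0,-1.1,0],[0,0,0.04,0,0,0,0],[0,0,0.04,0,0,0,0],[0,0,0.04,0,0,0,0],[0,0,0.03,0,0,0,0],[0,0,0.018,0,0,0,0],[0,0,0,0,0,0,0]],
  ],
)

```text
time: 2.2
eef_pos: [0.4465, -0.345, 0.0287]
tcp_rot: [1.0, 0.018, 0.002, 0.006]
contact_force: [0.5, 0.2, 0.3]
opening: 0.497
```

```bash
cat >> h.py <<'E'
PAD=[(.6136,-.3245),(.6075,-.1932),(.6003,-.0619)]
E
python3 - <<'E'
from h import *
go(*pl(PAD[0],-.053,.003),.022,PA)
E
```

```text
t 2.2 pos [ 0.4465 -0.345   0.0287] F [0.5 0.2 0.3] | move [ 0.1146 -0.0169  0.007 ] rot [ 0.7 -0.2 -0.9] open 0.5
```

Request:
apply_moves(
  moves=[
    [[0,-0.02,0.009,0.5,0,-1.2,0],[0,0,0,0.3,0,0,0],[0.015,0,0,0,0,0,0],[0.015,0,0,0,0,0,0],[0.015,0,0,0,0,0,0],[0.015,0,0,0,0,0,0],[0,0,0,0,0,0,0]],
  ],
)

```text
time: 2.9
eef_pos: [0.5127, -0.3342, 0.0292]
tcp_rot: [1.0, 0.023, 0.007, 0.005]
contact_force: [-0.3, -1.0, -0.4]
opening: 0.499
```

Run:
```python
from h import *
go(*pl(PAD[0],-.053,.003),.022,PA)
```

```text
t 2.9 pos [ 0.5127 -0.3342  0.0292] F [-0.3 -1.  -0.4] | move [ 0.0481 -0.0078  0.0077] rot [ 0.6 -0.8 -0.2] open 0.5
```

Request:
apply_moves(
  moves=[
    [[0.004,0,0.007,0.5,-0.5,0,0],[0.012,-0.001,0.001,0,0,0,0],[0.012,-0.001,0.001,0,0,0,0],[0.006,0,0,0,0,0,0],[0.003,0,0,0,0,0,0],[0,0,0,0,0,0,0]],
  ],
)

```text
time: 3.5
eef_pos: [0.5531, -0.3326, 0.0217]
tcp_rot: [1.0, 0.023, 0.002, 0.002]
contact_force: [-1.3, -0.6, 0.4]
opening: 0.5
```

```bash
cat >> h.py <<'E'
def tiles(name,n="top"):
    im,c=shot(n)
    for k in name:
        s=SEED["top"][k] if n=="top" else None
        bs=blobs(im,k,150)
        for b in bs:
            P,w,a=top_rect(c,b,.04)
            if 70<w.min() and w.max()<97:
                i=int(np.argmin([np.hypot(*(P-p)) for p in PAD])); print(n,k,"pad",i,"off",np.round(tofr(P,PAD[i])*1000,1),"size",np.round(w,1),"ang",round(a-np.degrees(PA),1))
E
python3 - <<'E'
from h import *
go(*pl(PAD[0],-.053,.003),.022,PA); tiles(["tile_b","tile_a","tile_c"])
tiles(["tile_b","tile_c"],"wrist")
E
```

```text
t 3.5 pos [ 0.5531 -0.3326  0.0217] F [-1.3 -0.6  0.4] | move [ 0.0078 -0.008  -0.0003] rot [ 0.2 -0.3 -0.3] open 0.5
top tile_a pad 2 off [-105.5   14. ] size [83.3 79.3] ang -2.6
top tile_c pad 1 off [-99.3  16.8] size [83.5 79.7] ang -2.5
wrist tile_b pad 0 off [-7.9 -2.3] size [81.3 81.5] ang -0.4
```

Request:
apply_moves(
  moves=[
    [[0.004,0,0,0,0,0,0],[0.003,0,0,0,0,-0.3,0],[0.003,0,0,0,0,0,0],[0,0,0,0,0,0,0]],
  ],
)

```text
time: 4.0
eef_pos: [0.5625, -0.332, 0.0217]
tcp_rot: [1.0, 0.025, 0.002, 0.002]
contact_force: [-0.5, -0.7, -0.1]
opening: 0.498
```

Run:
```python
from h import *
go(*pl(PAD[0],-.053,.003),.022,PA); 
tiles(["tile_b","tile_c"],"wrist")
```

```text
t 4.0 pos [ 0.5625 -0.332   0.0217] F [-0.5 -0.7 -0.1] | move [-0.0016 -0.0079 -0.0003] rot [ 0.2 -0.2 -0. ] open 0.5
wrist tile_b pad 0 off [ 1.3 -2. ] size [81.4 81.5] ang -0.0
```

Request:
apply_moves(
  moves=[
    [[0.003,0,0,0,0,0,0],[0.003,0,0,0,0,0,0],[0,0,0,0,0,0,0]],
  ],
)

```text
time: 4.35
eef_pos: [0.564, -0.332, 0.0217]
tcp_rot: [1.0, 0.026, -0.005, 0.001]
contact_force: [0.5, -0.4, 0.3]
opening: 0.504
```

Run:
```python
from h import *
go(*pl(PAD[0],-.053,.003),.022,PA); 
tiles(["tile_b","tile_c"],"wrist")
im,c=shot("wrist","pics/w2.png")
print(np.round(px(c,[[*PAD[0],.015]]),1))
```

```text
t 4.35 pos [ 0.564  -0.332   0.0217] F [ 0.5 -0.4  0.3] | move [-0.0031 -0.008  -0.0003] rot [0.1 0.5 0.1] open 0.5
wrist tile_b pad 0 off [ 3.6 -2. ] size [81.2 81.5] ang 0.0
[[266.2 161.5]]
```

View pics/w2.png

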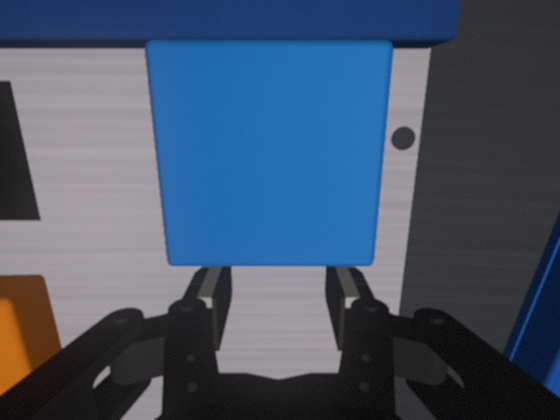

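Run:
```python
from h import *
im,c=shot("wrist")
for z,u in((.015,[(12,82),(40,219),(427,60),(408,230)]),(.04,[(149,42),(390,42),(168,264),(373,264)]),(.035,[(60,39),(430,39)])):
    for p,q in zip(u,onz(c,u,z)): print(p,np.round(tofr(q,PAD[0])*1000,1))
```

```text
(12, 82) [ 32.4 103. ]
(40, 219) [-26.5 103.7]
(427, 60) [ 40.8 -64.7]
(408, 230) [-31.8 -65.3]
(149, 42) [43.6 37.2]
(390, 42) [ 43.6 -41.8]
(168, 264) [-36.7  38.6]
(373, 264) [-36.7 -42.9]
(60, 39) [45.2 69. ]
(430, 39) [ 45.3 -56.8]
```

```bash
sed -i 's/^PAD=.*/PAD=[(.6165,-.3225),(.6105,-.1912),(.6033,-.0599)]/' h.py
python3 - <<'E'
from h import *
go(*pl(PAD[0],-.07,-.005),.09,PA)
go(*pl(PAD[0],0,-.078),.09,PA)
E
```

```text
t 4.5 pos [ 0.5644 -0.3321  0.0216] F [-2.8  0.2  0.9] | move [-0.018  -0.0018 -0.0682] rot [0.1 0.5 0.1] open 0.5
t 4.5 pos [ 0.5644 -0.3321  0.0216] F [-2.8  0.2  0.9] | move [ 0.0518  0.0713 -0.0687] rot [0.1 0.5 0.1] open 0.5
```

Request:
apply_moves(
  moves=[
    [[-0.018,0,0,0,0.4,0,0],[0,0,-0.04,0,0,0,1],[0,0,-0.03,0,0,0,1],[0.02,0.025,0,0,0,0,1],[0.02,0.025,0,0,0,0,1],[0.02,0.021,0,0,0,0,1],[0.008,0,0,0,0,0,1],[0,0,0,0,0,0,1]],
  ],
)

```text
time: 5.3
eef_pos: [0.6229, -0.3995, 0.0941]
tcp_rot: [1.0, 0.027, 0.004, 0.001]
contact_force: [0.2, 0.9, -1.2]
opening: 0.004
```

Run:
```python
from h import *
go(*pl(PAD[0],0.0,-.078),.024,PA)
tiles(["tile_b"],"wrist");tiles(["tile_b"])
```

```text
t 5.3 pos [ 0.6229 -0.3995  0.0941] F [ 0.2  0.9 -1.2] | move [-0.003   0.0006  0.07  ] rot [ 0.1 -0.5  0.2] open 0.0
```

Request:
apply_moves(
  moves=[
    [[-0.003,0,0.03,0,-0.5,0,1],[0,0,0.025,0,0,0,1],[0,0,0.015,0,0,0,1],[0,0,0.001,0,0,0,1],[0,-0.008,0,0,0,0,1],[0,-0.005,0,0,0,0,1],[0,-0.003,0,0,0,0,1],[0,0,0,0,0,0,1]],
  ],
)

```text
time: 6.2
eef_pos: [0.617, -0.3789, 0.025]
tcp_rot: [1.0, 0.028, 0.0, 0.001]
contact_force: [0.0, -0.5, 0.3]
opening: 0.001
```

Run:
```python
from h import *
go(*pl(PAD[0],0.0,-.0565),.024,PA)
tiles(["tile_b"],"wrist");tiles(["tile_b"])
im,c=shot("wrist","pics/w3.png")
```

```text
t 6.2 pos [ 0.617  -0.3789  0.025 ] F [ 0.  -0.5  0.3] | move [0.0024 0.0001 0.001 ] rot [ 0.2 -0.   0.3] open 0.0
```

View pics/w3.png

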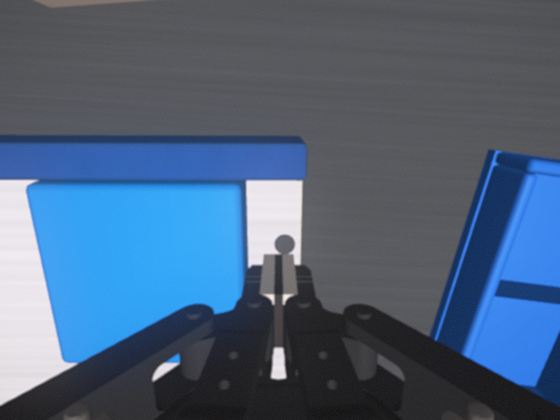

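Run:
```python
from h import *
im,c=shot("wrist")
for z,u in((.015,[(301.5,190),(299,240),(284,244)]),(.04,[(31,183),(245,183),(62,361),(246,250)]),(.035,[(305,178)])):
    for p,q in zip(u,onz(c,u,z)): print(p,np.round(tofr(q,PAD[0])*1000,1))
```

```text
(301.5, 190) [ 33.6 -67.8]
(299, 240) [  9.1 -67.1]
(284, 244) [  7. -60.]
(31, 183) [42.3 36.6]
(245, 183) [ 42.5 -44.4]
(62, 361) [-39.1  39.4]
(246, 250) [ 14.9 -44.1]
(305, 178) [ 43.4 -67.5]
```

Request:
apply_moves(
  moves=[
    [[0.001,-0.003,0,0,0,0,1],[0,-0.0015,0,0,0,0,1],[0,0,0,0,0,0,1]],
  ],
)

```text
time: 6.7
eef_pos: [0.6176, -0.3758, 0.0248]
tcp_rot: [1.0, 0.027, 0.0, 0.002]
contact_force: [-0.7, 0.1, -0.0]
opening: 0.004
```

```bash
cat >> h.py <<'E'
def edges(k,pad):
    """fit the tile's four top edges from the wrist picture (hue mask), in plate mm about the pad"""
    im,c=shot("wrist"); b=max(blobs(im,k,800),key=cv2.contourArea)[:,0].astype(float)
    ok=(b[:,0]>2)&(b[:,0]<557)&(b[:,1]>2)&(b[:,1]<417)
    q=onz(c,b[ok],.04); q=np.array([tofr(p,PAD[pad]) for p in q])*1000
    f=lambda m,i:np.round(np.percentile(q[m,i],[10,50,90]),1) if m.sum()>8 else None
    print(k,"y+",f((q[:,1]>25)&(abs(q[:,0])<30),1),"y-",f((q[:,1]<-25)&(abs(q[:,0])<30),1),"x+",f((q[:,0]>25)&(abs(q[:,1])<30),0),"x-",f((q[:,0]<-25)&(abs(q[:,1])<30),0))
E
python3 - <<'E'
from h import *
go(*pl(PAD[0],0.0,-.0565),.024,PA)
edges("tile_b",0)
E
```

```text
t 6.7 pos [ 0.6176 -0.3758  0.0248] F [-0.7  0.1 -0. ] | move [0.0016 0.0032 0.0009] rot [ 0.2 -0.   0.2] open 0.0
tile_b y+ [41.8 42.  42.2] y- [-41.1 -39.7 -29.3] x+ [57.4 57.5 57.5] x- [-34.5 -30.2 -26. ]
```

Request:
apply_moves(
  moves=[
    [[0,0.012,0,0,0,0,1],[0,0,-0.045,0,0,0,1],[0,0,-0.03,0,0,0,1],[-0.04,-0.03,0,0,0,0,0],[-0.038,-0.035,0,0,0,0,0],[-0.038,-0.035,0,0,0,0,0],[-0.038,-0.035,0,0,0,0,0],[-0.01,-0.035,0,0,0,0,0],[0,-0.02,0,0,0,0,0],[0,0,0,0,0,0,0]],
  ],
)

```text
time: 7.75
eef_pos: [0.4409, -0.2105, 0.1001]
tcp_rot: [1.0, 0.024, 0.001, 0.003]
contact_force: [0.1, -0.9, -0.9]
opening: 0.505
```

Run:
```python
from h import *
go(*pl(PAD[1],-.17,.015),.024,PA)
edges("tile_c",1); tiles(["tile_c","tile_b"],"wrist"); tiles(["tile_b","tile_c"])
```

```text
t 7.75 pos [ 0.4409 -0.2105  0.1001] F [ 0.1 -0.9 -0.9] | move [ 0.0001 -0.0261  0.076 ] rot [ 0.3 -0.1 -0.1] open 0.5
tile_c y+ None y- None x+ None x- [-140.4  -94.3  -58.4]
wrist tile_c pad 1 off [-99.7  14.1] size [82.2 81.9] ang 1.1
```

Request:
apply_moves(
  moves=[
    [[0,-0.027,0,0,0,0,0],[0,0,0.035,0,0,0,0],[0,0,0.025,0,0,0,0],[0,0,0.014,0,0,0,0],[0.01,0,0.002,0,0,0,0],[0.015,0,0,0,0,0,0],[0.015,0,0,0,0,0,0],[0.015,0,0,0,0,0,0],[0.015,0,0,0,0,0,0],[0.012,0,0,0,0,0,0],[0.008,0,0,0,0,0,0],[0,0,0,0,0,0,0]],
  ],
)

```text
time: 9.1
eef_pos: [0.5486, -0.1992, 0.0292]
tcp_rot: [1.0, 0.019, 0.006, 0.008]
contact_force: [-0.7, 0.3, -0.1]
opening: 0.498
```

Run:
```python
from h import *
go(*pl(PAD[1],-.053,.015),.022,PA)
tiles(["tile_c"],"wrist")
```

```text
t 9.1 pos [ 0.5486 -0.1992  0.0292] F [-0.7  0.3 -0.1] | move [ 0.0089 -0.0201  0.0069] rot [ 1.  -0.7 -0.8] open 0.5
wrist tile_c pad 1 off [-9.6  4.8] size [79.2 80. ] ang -0.7
```

Request:
apply_moves(
  moves=[
    [[0.004,0,0.006,0.8,-0.6,-0.6,0],[0.004,0,0,0,0,-0.2,0],[0.003,0,0,0,0,0,0],[0.003,0,0,0,0,0,0],[0.003,0,0,0,0,0,0],[0,0,0,0,0,0,0]],
  ],
)

```text
time: 9.75
eef_pos: [0.5568, -0.1993, 0.0223]
tcp_rot: [1.0, 0.027, -0.012, -0.001]
contact_force: [0.6, -0.1, 0.7]
opening: 0.498
```

Run:
```python
from h import *
go(*pl(PAD[1],-.053,.0),.022,PA)
tiles(["tile_c"],"wrist")
edges("tile_c",1)
```

```text
t 9.75 pos [ 0.5568 -0.1993  0.0223] F [ 0.6 -0.1  0.7] | move [ 0.0011 -0.0054  0.0003] rot [-0.2  1.4  0.2] open 0.5
wrist tile_c pad 1 off [-0.8  4.7] size [78.9 79.8] ang 0.1
tile_c y+ [44.1 44.3 44.5] y- [-35.1 -34.9 -34.7] x+ [38.3 38.4 38.7] x- [-40.  -40.  -39.9]
```

Request:
apply_moves(
  moves=[
    [[-0.018,0,0,0,1.2,0,0],[0,0,-0.04,0,0,0,1],[0,0,-0.03,0,0,0,1],[0.018,-0.025,0,0,0,0,1],[0.018,-0.025,0,0,0,0,1],[0.018,-0.022,0,0,0,0,1],[0.01,-0.006,0,0,0,0,1],[0,0,0,0,0,0,1]],
  ],
)

```text
time: 10.65
eef_pos: [0.6041, -0.1172, 0.0971]
tcp_rot: [1.0, 0.026, 0.005, -0.0]
contact_force: [-0.0, -0.2, 0.2]
opening: -0.0
```

Run:
```python
from h import *
go(*pl(PAD[1],0,.075),.024,PA)
```

```text
t 10.65 pos [ 0.6041 -0.1172  0.0971] F [-0.  -0.2  0.2] | move [ 0.0019 -0.0007  0.0732] rot [-0.  -0.6  0. ] open -0.0
```

Request:
apply_moves(
  moves=[
    [[0.002,0,0.03,0,-0.6,0,1],[0,0,0.025,0,0,0,1],[0,0,0.017,0,0,0,1],[0,0,0.001,0,0,0,1],[0,0.007,0,0,0,0,1],[0,0.005,0,0,0,0,1],[0,0.003,0,0,0,0,1],[0,0,0,0,0,0,1]],
  ],
)

```text
time: 11.45
eef_pos: [0.6077, -0.1389, 0.0247]
tcp_rot: [1.0, 0.024, 0.002, 0.001]
contact_force: [0.1, 1.2, -1.3]
opening: 0.003
```

Run:
```python
from h import *
go(*pl(PAD[1],0,.0538),.024,PA)
edges("tile_c",1)
```

```text
t 11.45 pos [ 0.6077 -0.1389  0.0247] F [ 0.1  1.2 -1.3] | move [ 0.0002 -0.0014  0.0007] rot [ 0.1 -0.2 -0.1] open 0.0
tile_c y+ [29.7 38.3 38.6] y- [-43.5 -43.3 -43.1] x+ [41.6 41.7 41.8] x- [-32.9 -29.7 -26. ]
```

Request:
apply_moves(
  moves=[
    [[0,-0.012,0,0,0,0,1],[0,0,-0.045,0,0,0,1],[0,0,-0.03,0,0,0,1],[-0.035,-0.015,0,0,0,0,0],[-0.035,-0.02,0,0,0,0,0],[-0.035,-0.02,0,0,0,0,0],[-0.035,-0.02,0,0,0,0,0],[-0.02,-0.005,0,0,0,0,0],[0,0,0,0,0,0,0]],
  ],
)

```text
time: 12.4
eef_pos: [0.4404, -0.0471, 0.1048]
tcp_rot: [1.0, 0.026, 0.008, 0.003]
contact_force: [0.4, 0.2, 0.9]
opening: 0.5
```

Run:
```python
from h import *
go(*pl(PAD[2],-.165,.012),.024,PA)
tiles(["tile_a"],"wrist")
```

```text
t 12.4 pos [ 0.4404 -0.0471  0.1048] F [0.4 0.2 0.9] | move [-0.0043  0.0084  0.0808] rot [ 0.4 -0.9  0.1] open 0.5
wrist tile_a pad 2 off [-105.8   13. ] size [81.9 82. ] ang -5.1
```

Request:
apply_moves(
  moves=[
    [[-0.007,0.006,0,0.3,-0.7,0,0],[0,0,0.035,0,0,0,0],[0,0,0.025,0,0,0,0],[0,0,0.018,0,0,0,0],[0.008,0,0.003,0,0,0,0],[0.014,0,0,0,0,0,0],[0.014,0.001,0,0,0,0,0],[0.014,0.001,0,0,0,0,0],[0.014,0.001,0,0,0,0,0],[0.012,0.001,0,0,0,0,0],[0.008,0.001,0,0,0,0,0],[0,0,0,0,0,0,0]],
  ],
)

```text
time: 13.65
eef_pos: [0.5465, -0.0713, 0.0414]
tcp_rot: [1.0, 0.026, 0.011, 0.009]
contact_force: [-0.6, -1.1, 0.3]
opening: 0.5
```

Run:
```python
from h import *
go(*pl(PAD[2],-.053,.012),.022,PA)
tiles(["tile_a"],"wrist")
```

```text
t 13.65 pos [ 0.5465 -0.0713  0.0414] F [-0.6 -1.1  0.3] | move [ 0.0039 -0.0209  0.0191] rot [ 1.1 -1.2  0.1] open 0.5
wrist tile_a pad 2 off [-68.5   8.8] size [88.1 82.2] ang -1.3
```

Request:
apply_moves(
  moves=[
    [[0,0,-0.04,0,0,0,0],[0,0,-0.02,0.8,-1.0,0,0],[-0.035,0,0,0,0,0,0],[-0.035,-0.01,0,0,0,0,0],[-0.02,-0.01,0,0,0,0,0],[0,0,0,0,0,0,0]],
  ],
)

```text
time: 14.3
eef_pos: [0.448, -0.0552, 0.1009]
tcp_rot: [1.0, 0.026, -0.002, 0.002]
contact_force: [0.7, -0.9, -0.7]
opening: 0.5
```

Run:
```python
from h import *
tiles(["tile_a","tile_c"],"wrist")
go(*pl(PAD[2],-.14,.009),.022,PA)
```

```text
wrist tile_a pad 2 off [-72.    9.3] size [82.7 82. ] ang -1.5
t 14.35 pos [ 0.4494 -0.0558  0.1014] F [ 0.2  0.1 -0.4] | move [0.0136 0.0026 0.0794] rot [0.2 0.1 0.1] open 0.5
```

Request:
apply_moves(
  moves=[
    [[0,0.0,0.035,0,0,0,0],[0,0,0.03,0,0,0,0],[0,0,0.012,0,0,0,0],[0,0,0.002,0,0,0,0],[0,0,0,0,0,0,0]],
  ],
)

```text
time: 14.85
eef_pos: [0.4558, -0.0592, 0.0225]
tcp_rot: [1.0, 0.026, 0.003, 0.004]
contact_force: [0.9, -0.0, 0.4]
opening: 0.498
```

Run:
```python
from h import *
go(*pl(PAD[2],-.053,.009),.022,PA)
```

```text
t 14.85 pos [ 0.4558 -0.0592  0.0225] F [ 0.9 -0.   0.4] | move [ 0.0943 -0.0008  0.0011] rot [ 0.4 -0.4  0. ] open 0.5
```

Request:
apply_moves(
  moves=[
    [[0.01,0,0.001,0.3,-0.5,0,0],[0.012,0,0.001,0,0,0,0],[0.012,0.001,0.001,0,0,0,0],[0.012,0.001,0.001,0,0,0,0],[0.008,0.001,0,0,0,0,0],[0,0,0,0,0,0,0]],
  ],
)

```text
time: 15.45
eef_pos: [0.5173, -0.0611, 0.0228]
tcp_rot: [1.0, 0.026, 0.002, 0.003]
contact_force: [-0.1, -0.3, -0.4]
opening: 0.499
```

Run:
```python
from h import *
go(*pl(PAD[2],-.053,.009),.022,PA)
tiles(["tile_a"],"wrist")
```

```text
t 15.45 pos [ 0.5173 -0.0611  0.0228] F [-0.1 -0.3 -0.4] | move [ 0.033  -0.0058  0.0008] rot [ 0.3 -0.2  0.1] open 0.5
wrist tile_a pad 2 off [-33.1   6.6] size [82.7 81.9] ang 0.0
```

Request:
apply_moves(
  moves=[
    [[0.01,0.002,0.001,0.2,-0.2,0,0],[0.01,0.002,0,0,0,0,0],[0.005,0.001,0,0,0,0,0],[0.003,0,0,0,0,0,0],[0.003,0,0,0,0,0,0],[0.003,0,0,0,0,0,0],[0,0,0,0,0,0,0]],
  ],
)

```text
time: 16.2
eef_pos: [0.5502, -0.0644, 0.0212]
tcp_rot: [1.0, 0.026, -0.005, 0.0]
contact_force: [0.5, -0.5, 0.2]
opening: 0.507
```

Run:
```python
from h import *
go(*pl(PAD[2],-.053,.009),.022,PA)
tiles(["tile_a"],"wrist")
edges("tile_a",2)
```

```text
t 16.2 pos [ 0.5502 -0.0644  0.0212] F [ 0.5 -0.5  0.2] | move [ 0.0002 -0.0108 -0.0009] rot [0.  0.6 0.1] open 0.51
wrist tile_a pad 2 off [-0.2  1.4] size [82.4 81.8] ang 0.0
tile_a y+ [41.9 42.  42.1] y- [-39.3 -39.1 -39. ] x+ [40.8 40.9 40.9] x- [-41.3 -40.4 -40.4]
```

Request:
apply_moves(
  moves=[
    [[-0.018,0,0,0,0.4,0,0],[0,0,-0.045,0,0,0,0],[0,0.01,-0.045,0,0,0,0],[0.01,0.025,-0.04,0,0,0,0],[0.015,0.025,-0.04,0,0,0,0],[0.015,0.025,-0.04,0,0,0,0],[0.015,0.025,-0.03,0,0,0,0],[0.01,0.01,0,0,0,0,0],[0,0,0,0,0,0,0],[0,0,0,0,0,0,0]],
  ],
)

```text
time: 17.3
eef_pos: [0.6059, -0.1843, 0.2695]
tcp_rot: [1.0, 0.027, 0.004, 0.002]
contact_force: [0.1, 0.8, 0.4]
opening: 0.501
```

Run:
```python
from h import *
go(*pl(PAD[1],-.0,.0),.3,PA)
tiles(["tile_a","tile_b","tile_c"],"wrist")
im,c=shot("wrist","pics/w4.png")
```

```text
t 17.3 pos [ 0.6059 -0.1843  0.2695] F [0.1 0.8 0.4] | move [ 0.0045  0.0073 -0.0305] rot [ 0.2 -0.5  0.1] open 0.5
wrist tile_a pad 2 off [ 1.1 -1. ] size [81.9 85.3] ang 0.0
wrist tile_b pad 0 off [0.8 3.1] size [81.  82.1] ang 0.0
wrist tile_c pad 1 off [ 0.1 -3.5] size [80.9 82.3] ang 0.0
```

View pics/w4.png

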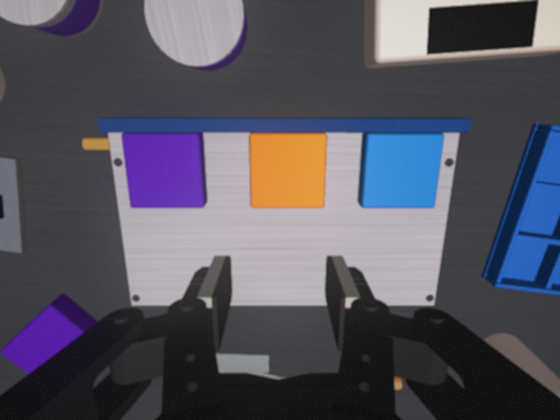

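Run:
```python
from h import *
im,c=shot("wrist")
g=cv2.cvtColor(im,cv2.COLOR_RGB2GRAY)
H=[]
for u,v in((118,162),(449,162),(136,298),(430,298)):
    w=g[v-8:v+9,u-8:u+9].astype(int)
    m=(w<np.percentile(w,80)-60).astype(np.uint8); n,l,s,ce=cv2.connectedComponentsWithStats(m); k=l[8,8]; H.append(ce[k]+[u-8,v-8])
q=np.array([tofr(p,PAD[1]) for p in onz(c,H,.015)])*1000; print(np.round(H,1).tolist(),np.round(q,1).tolist(),"mean",q.mean(0))
d=q[0]-q[1]; print("yaw err deg",np.degrees(np.arctan2(-d[0],d[1])))
e=[tofr(p,PAD[1])*1000 for p in onz(c,[(98,125),(470,125)],.035)];print(np.round(e,1), 'mean y',np.mean(e,0))
# tile top edges along row 170
hs=cv2.cvtColor(im,cv2.COLOR_RGB2HSV); row=slice(165,185)
prof=im[row].astype(float).mean(0); gr=np.abs(np.diff(cv2.GaussianBlur(prof[None].astype(np.float32),(3,1),0)[0],axis=0)).sum(1)
pk=[i for i in range(100,460) if gr[i]==gr[max(0,i-4):i+5].max() and gr[i]>15]
for i in pk:
    print(i+.5,round(gr[i]),np.round(tofr(onz(c,[(i+.5,175)],.04)[0],PAD[1])*1000,1), np.round(tofr(onz(c,[(i+.5,175)],.015)[0],PAD[1])*1000,1))
```

```text
[[117.6, 161.2], [449.6, 161.6], [135.8, 297.4], [430.1, 297.5]] [[6.4, 192.6], [6.5, -191.7], [-171.4, 192.1], [-171.6, -191.8]] mean [-82.53919316   0.3120913 ]
yaw err deg 0.007598591200073077
[[  48.2  199.1]
 [  48.8 -197.8]] mean y [48.48421313  0.66230849]
113.5 84 [ -4.9 187.4] [ -9.8 199.5]
126.5 61 [ -4.9 173.2] [ -9.7 184.3]
205.5 107 [-4.7 86.7] [-9.6 92. ]
250.5 63 [-4.7 37.4] [-9.6 39.4]
325.5 67 [ -4.6 -44.8] [ -9.4 -48.4]
359.5 119 [ -4.5 -82.2] [ -9.4 -88.3]
439.5 54 [  -4.4 -170.1] [  -9.3 -182.1]
454.5 83 [  -4.4 -186.6] [  -9.3 -199.7]
```

Request:
apply_moves(
  moves=[
    [[0.002,0.025,0.03,0,0,0,1],[0.001,0.03,0.04,0,0,0,1],[0,0.016,0.045,0,0,0,1],[0,0.003,0.04,0,0,0,1],[0,0,0.02,0,0,0,1],[0,0,0,0,0,0,1]],
  ],
)

```text
time: 18.05
eef_pos: [0.6111, -0.2535, 0.0852]
tcp_rot: [1.0, 0.03, 0.002, -0.001]
contact_force: [0.0, 0.2, -0.6]
opening: -0.002
```

Run:
```python
from h import *
go(*pl(PAD[1],-.0,-.0665),.024,PA)
```

```text
t 18.05 pos [ 0.6111 -0.2535  0.0852] F [ 0.   0.2 -0.6] | move [0.0022 0.0043 0.0612] rot [-0.1 -0.2  0.5] open -0.0
```

Request:
apply_moves(
  moves=[
    [[0.002,0.003,0,0,0,0.4,1],[0,0,0.025,0,0,0,1],[0,0,0.02,0,0,0,1],[0,0,0.013,0,0,0,1],[0,0,0,0,0,0,1]],
  ],
)

```text
time: 18.55
eef_pos: [0.6177, -0.2564, 0.033]
tcp_rot: [1.0, 0.027, 0.007, 0.002]
contact_force: [-0.1, 0.0, -0.4]
opening: 0.001
```

Run:
```python
from h import *
go(*pl(PAD[1],-.0,-.0535),.024,PA)
```

```text
t 18.55 pos [ 0.6177 -0.2564  0.033 ] F [-0.1  0.  -0.4] | move [-0.004  -0.0121  0.0089] rot [ 0.3 -0.7  0.2] open 0.0
```

Request:
apply_moves(
  moves=[
    [[-0.004,0,0.008,0,-0.6,0.2,1],[0,-0.004,0,0,0,0,1],[0,-0.003,0,0,0,0,1],[0,-0.002,0,0,0,0,1],[0,0,0,0,0,0,1]],
  ],
)

```text
time: 19.05
eef_pos: [0.6162, -0.2485, 0.03]
tcp_rot: [1.0, 0.026, 0.004, 0.005]
contact_force: [0.9, 0.1, -0.5]
opening: -0.0
```

Run:
```python
from h import *
go(*pl(PAD[1],-.0,-.0535),.024,PA)
edges("tile_c",1)
```

```text
t 19.05 pos [ 0.6162 -0.2485  0.03  ] F [ 0.9  0.1 -0.5] | move [-0.0028 -0.0041  0.0059] rot [ 0.6 -0.5  0. ] open -0.0
tile_c y+ [37.4 37.6 37.7] y- [-44.6 -42.9 -29.1] x+ [41.6 41.7 42. ] x- [-34.2 -30.  -25.9]
```

Request:
apply_moves(
  moves=[
    [[-0.001,0,0.004,0,-0.4,0,1],[0,-0.002,0.001,0,0,0,1],[0,-0.0015,0,0,0,0,1],[0,0,0,0,0,0,1]],
  ],
)

```text
time: 19.5
eef_pos: [0.6156, -0.2464, 0.0258]
tcp_rot: [1.0, 0.026, 0.002, 0.006]
contact_force: [-0.4, -0.2, 0.6]
opening: -0.001
```

Run:
```python
from h import *
go(*pl(PAD[1],-.0,-.0535),.024,PA)
edges("tile_c",1)
```

```text
t 19.5 pos [ 0.6156 -0.2464  0.0258] F [-0.4 -0.2  0.6] | move [-0.0023 -0.0019  0.0017] rot [ 0.7 -0.2  0. ] open -0.0
tile_c y+ [40.  40.1 40.3] y- [-42.  -41.2 -28.4] x+ [41.7 41.9 42. ] x- [-31.6 -28.9 -25.8]
```

Request:
apply_moves(
  moves=[
    [[0,-0.0015,0.001,0,0,0,1],[0,0.006,0,0,0,0,1],[0,0.003,-0.01,0,0,0,1],[0,0,-0.045,0,0,0,1],[0,0,-0.045,0,0,0,1],[0,0,-0.045,0,0,0,1],[0,0,-0.045,0,0,0,1],[-0.004,-0.045,-0.01,0,0,0,1],[-0.004,-0.045,0,0,0,0,1],[-0.004,-0.045,0,0,0,0,1],[-0.004,-0.045,0,0,0,0,1],[0,0,0,0,0,0,1]],
  ],
)

```text
time: 20.75
eef_pos: [0.59, -0.0688, 0.2381]
tcp_rot: [1.0, 0.022, 0.004, 0.003]
contact_force: [0.2, -0.4, 0.1]
opening: 0.0
```

Run:
```python
from h import *
go(.48,.2,.26,PA)
```

```text
t 20.75 pos [ 0.59   -0.0688  0.2381] F [ 0.2 -0.4  0.1] | move [-0.0978 -0.2733 -0.0243] rot [ 0.3 -0.5 -0.4] open 0.0
```

Request:
apply_moves(
  moves=[
    [[-0.007,-0.042,0,0,0,0,1],[-0.007,-0.042,0,0,0,0,1],[-0.007,-0.042,0,0,0,0,1],[-0.007,-0.042,0,0,0,0,1],[-0.007,-0.042,0,0,0,0,1],[-0.007,-0.042,0,0,0,0,1],[-0.007,-0.042,0,0,0,0,1],[-0.004,-0.04,0,0,0,0,1],[0,0,0,0,0,0,1],[0,0,0,0,0,0,1]],
  ],
)

```text
time: 21.75
eef_pos: [0.5225, 0.2709, 0.2416]
tcp_rot: [1.0, 0.02, 0.008, 0.002]
contact_force: [0.0, -0.4, -0.5]
opening: -0.001
```

```bash
cat >> h.py <<'E'
MY=-.0915
def handles(n="wrist",save=None):
    im,c=shot(n,save); X=np.array([np.cos(MY),np.sin(MY)]);Y=np.array([-X[1],X[0]])
    for k in("red","yellow"):
        for b in blobs(im,k,100):
            P=onz(c,b[:,0].astype(float),.113).astype(np.float32)*1000; r=cv2.minAreaRect(P); w=np.array(r[1])
            if not(60<w.max()<105 and w.min()<45): continue
            q=cv2.boxPoints(r); e=q[1]-q[0] if np.hypot(*(q[1]-q[0]))>np.hypot(*(q[2]-q[1])) else q[2]-q[1]
            h=e/np.hypot(*e); ctr=np.array(r[0])/1000
            if h@(-X-Y)<0: h=-h
            print(n,k,"ctr",np.round(ctr,4),"size",np.round(w,1),"angle",round(float(np.arctan2(-h@Y,-h@X)),3),"axis",np.round(ctr-.0775*h,4))
E
python3 - <<'E'
from h import *
go(.548,.287,.2,PA)
handles("wrist","pics/w5.png"); handles("top")
E
```

```text
t 21.75 pos [0.5225 0.2709 0.2416] F [ 0.  -0.4 -0.5] | move [ 0.0255 -0.0153  0.0419] rot [ 0.3 -0.9 -0.6] open -0.0
wrist red ctr [0.5244 0.3168] size [83.6 26.7] angle 1.075 axis [0.5673 0.3814]
wrist yellow ctr [0.4795 0.2077] size [82.7 23.5] angle 0.413 axis [0.553  0.2322]
top yellow ctr [0.4772 0.206 ] size [83.5 25.3] angle 0.415 axis [0.5507 0.2307]
```

View pics/w5.png

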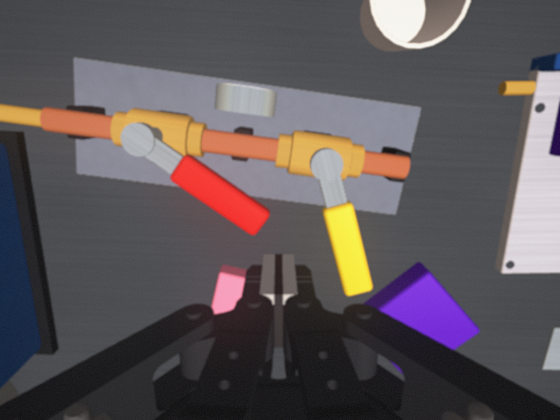

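The wrist view shows the red sleeve at (220,195) and the yellow one at (348,250), with hubs at (138,138) and (326,164). Next I descend beside the red handle on its pipe side.

Request:
apply_moves(
  moves=[
    [[0.024,-0.016,0.0,0.3,-0.8,-0.5,1],[0.004,-0.003,0.0,0,0,0,1],[0,0,0.02,0,0,0,1],[0,0,0,0,0,0,1]],
  ],
)

```text
time: 22.25
eef_pos: [0.5519, 0.2842, 0.221]
tcp_rot: [1.0, 0.02, -0.001, 0.001]
contact_force: [-0.8, 0.3, -0.8]
opening: 0.001
```

Run:
```python
from h import *
go(.551,.290,.098,PA)
```

```text
t 22.25 pos [0.5519 0.2842 0.221 ] F [-0.8  0.3 -0.8] | move [-0.0005 -0.006   0.123 ] rot [ 0.1  0.1 -0.7] open 0.0
```

Request:
apply_moves(
  moves=[
    [[0,-0.005,0.03,0,0,-0.6,1],[0,0,0.035,0,0,0,1],[0,0,0.03,0,0,0,1],[0,0,0.018,0,0,0,1],[0,0,0.004,0,0,0,1],[0,0,0,0,0,0,1]],
  ],
)

```text
time: 22.85
eef_pos: [0.5559, 0.2837, 0.1077]
tcp_rot: [1.0, 0.021, 0.003, 0.0]
contact_force: [-0.1, 0.8, 0.5]
opening: 0.001
```

```bash
cat >> h.py <<'E'
def man(A,x,y):
    X=np.array([np.cos(MY),np.sin(MY)]);Y=np.array([-X[1],X[0]]); return np.array(A)+x*X+y*Y
RA=(.567,.381);YA=(.553,.232)
E
python3 - <<'E'
from h import *
go(*man(RA,-.085,-.025),.098,PA)
E
```

```text
t 22.85 pos [0.5559 0.2837 0.1077] F [-0.1  0.8  0.5] | move [-0.0724 -0.0833  0.0092] rot [ 0.  -0.4 -0.5] open 0.0
```

Request:
apply_moves(
  moves=[
    [[0,0,0.01,0,-0.3,-0.4,1],[-0.009,-0.01,0.001,0,0,0,1],[-0.011,-0.013,0,0,0,0,1],[-0.011,-0.013,0,0,0,0,1],[-0.011,-0.013,0,0,0,0,1],[-0.011,-0.013,0,0,0,0,1],[-0.004,-0.005,0,0,0,0,1],[0,0,0,0,0,0,1]],
  ],
)

```text
time: 23.65
eef_pos: [0.4936, 0.3535, 0.1021]
tcp_rot: [1.0, 0.026, 0.006, 0.001]
contact_force: [1.7, -2.1, -0.1]
opening: -0.0
```

Run:
```python
from h import *
go(*man(RA,-.085,-.025),.098,PA); handles()
```

```text
t 23.65 pos [0.4936 0.3535 0.1021] F [ 1.7 -2.1 -0.1] | move [-0.0131 -0.0111  0.0039] rot [ 0.1 -0.7  0.1] open -0.0
```

Request:
apply_moves(
  moves=[
    [[-0.009,-0.008,0.003,0,-0.5,0,1],[-0.004,-0.006,0,0,0,0,1],[0,-0.004,0,0,0,0,1],[0,-0.004,0,0,0,0,1],[0,0,0,0,0,0,1]],
  ],
)

```text
time: 24.2
eef_pos: [0.4824, 0.3621, 0.099]
tcp_rot: [0.999, 0.027, 0.001, 0.017]
contact_force: [0.2, -0.0, -0.5]
opening: -0.003
```

Run:
```python
from h import *
go(*man(RA,-.085,-.025),.098,PA); handles();handles("scene");handles("top")
```

```text
t 24.2 pos [0.4824 0.3621 0.099 ] F [ 0.2 -0.  -0.5] | move [-0.0022 -0.0019  0.001 ] rot [ 1.9 -0.1  0.2] open -0.0
wrist red ctr [0.5005 0.3879] size [25.6 64.1] angle -0.003 axis [0.5776 0.3806]
scene yellow ctr [0.4823 0.207 ] size [82.5 28.4] angle 0.4 axis [0.5561 0.2305]
top yellow ctr [0.4772 0.206 ] size [83.5 25.3] angle 0.415 axis [0.5507 0.2307]
```

Request:
apply_moves(
  moves=[
    [[0,0.015,0,1,0,0,1],[0,0.005,-0.02,0.8,0,0,1],[0,0,-0.035,0,0,0,1],[-0.005,0.03,-0.03,0,0,0,1],[-0.005,0.03,-0.02,0,0,0,1],[-0.005,0.028,0,0,0,0,1],[0,0,0,0,0,0,1]],
  ],
)

```text
time: 25.05
eef_pos: [0.4692, 0.2581, 0.2046]
tcp_rot: [1.0, 0.029, -0.002, -0.007]
contact_force: [-0.1, -0.0, -0.5]
opening: -0.003
```

Run:
```python
from h import *
go(*man(YA,-.0927,0),.098,PA); handles();handles("scene")
```

```text
t 25.05 pos [0.4692 0.2581 0.2046] F [-0.1 -0.  -0.5] | move [-0.0092  0.0186  0.1064] rot [-0.8  0.2  0.4] open -0.0
wrist red ctr [0.4902 0.387 ] size [28.6 84. ] angle -0.005 axis [0.5674 0.3795]
wrist yellow ctr [0.4795 0.2076] size [82.7 23.7] angle 0.415 axis [0.553  0.2323]
scene red ctr [0.4919 0.3869] size [32.1 82.8] angle -0.001 axis [0.5691 0.3797]
scene yellow ctr [0.4823 0.207 ] size [82.5 28.4] angle 0.4 axis [0.5561 0.2305]
```

Request:
apply_moves(
  moves=[
    [[-0.009,0.015,0.02,-0.7,0,0.3,1],[0,0,0.035,0,0,0,1],[0,0,0.03,0,0,0,1],[0,0,0.018,0,0,0,1],[0,0,0.003,0,0,0,1],[0,0,0,0,0,0,1]],
  ],
)

```text
time: 25.75
eef_pos: [0.4606, 0.2527, 0.0935]
tcp_rot: [1.0, 0.029, -0.002, -0.004]
contact_force: [-0.4, 0.1, 0.4]
opening: -0.001
```

Run:
```python
from h import *
go(*man(YA,-.025,-.085),.098,PA)
```

```text
t 25.75 pos [0.4606 0.2527 0.0935] F [-0.4  0.1  0.4] | move [ 0.0537  0.1063 -0.0056] rot [-0.5  0.2  0.4] open -0.0
```

Request:
apply_moves(
  moves=[
    [[0,0.01,-0.003,-0.4,0,0.3,1],[0.006,0.012,-0.001,0,0,0,1],[0.008,0.012,0,0,0,0,1],[0.008,0.012,0,0,0,0,1],[0.008,0.012,0,0,0,0,1],[0.008,0.012,0,0,0,0,1],[0.007,0.009,0,0,0,0,1],[0,0,0,0,0,0,1]],
  ],
)

```text
time: 26.55
eef_pos: [0.5149, 0.1707, 0.1007]
tcp_rot: [1.0, 0.025, -0.001, -0.003]
contact_force: [-1.1, 0.3, -0.3]
opening: 0.0
```

Run:
```python
from h import *
go(*man(YA,-.025,-.085),.098,PA); handles(); handles("scene")
```

```text
t 26.55 pos [0.5149 0.1707 0.1007] F [-1.1  0.3 -0.3] | move [0.0044 0.0213 0.0026] rot [-0.3  0.1 -0. ] open 0.0
wrist yellow ctr [0.5373 0.1563] size [82.2 23.7] angle 1.46 axis [0.5529 0.2322]
scene red ctr [0.4993 0.3861] size [31.2 68. ] angle -0.0 axis [0.5765 0.379 ]
scene yellow ctr [0.5401 0.1556] size [84.2 25.8] angle 1.444 axis [0.5569 0.2312]
```

Request:
apply_moves(
  moves=[
    [[0.003,0.008,0,-0.2,0,0,1],[0.005,0.004,0,0,0,0,1],[0.004,0,0,0,0,0,1],[0.004,0,0,0,0,0,1],[0.004,0,0,0,0,0,1],[0,0,0,0,0,0,1]],
  ],
)

```text
time: 27.25
eef_pos: [0.5209, 0.1604, 0.0998]
tcp_rot: [0.999, 0.028, -0.023, 0.001]
contact_force: [-0.0, 0.1, 0.2]
opening: -0.002
```

Run:
```python
from h import *
go(*man(YA,-.025,-.085),.098,PA); handles(); handles("scene")
```

```text
t 27.25 pos [0.5209 0.1604 0.0998] F [-0.   0.1  0.2] | move [-0.0011  0.0107  0.0018] rot [0.  2.7 0.3] open -0.0
wrist yellow ctr [0.5457 0.1552] size [82.2 23.5] angle 1.566 axis [0.5532 0.2324]
scene yellow ctr [0.5489 0.1541] size [83.4 24.6] angle 1.552 axis [0.5575 0.2311]
```

Request:
apply_moves(
  moves=[
    [[-0.015,0,0,0,1.5,0,1],[-0.005,0,-0.02,0,1,0,1],[0,0,-0.045,0,0,0,1],[0,0,-0.045,0,0,0,1],[0.005,0.02,-0.045,0,0,0,1],[0.012,0.045,-0.01,0,0,0,1],[0.012,0.045,0,0,0,0,1],[0.012,0.045,0,0,0,0,1],[0.012,0.045,0,0,0,0,1],[0.012,0.045,0,0,0,0,1],[0.012,0.045,0,0,0,0,1],[0.012,0.035,0,0,0,0,1]],
  ],
)

```text
time: 28.55
eef_pos: [0.6217, -0.1727, 0.2837]
tcp_rot: [0.999, 0.033, 0.019, 0.008]
contact_force: [0.4, -0.4, -0.2]
opening: 0.003
```

Request:
apply_moves(
  moves=[
    [[0,0,0,0,0,0,1],[0,0,0,0,0,0,1]],
  ],
)

```text
time: 28.75
eef_pos: [0.6236, -0.1793, 0.2836]
tcp_rot: [0.999, 0.03, 0.021, 0.01]
contact_force: [-0.1, 0.4, 0.3]
opening: -0.005
```

Run:
```python
from h import *
go(*pl(PAD[1],-.0,.0),.26,PA); handles("scene"); handles("top")
tiles(["tile_a","tile_b","tile_c"],"wrist")
im,c=shot("wrist","pics/w6.png"); shot("scene","pics/s6.png")
```

```text
t 28.75 pos [ 0.6236 -0.1793  0.2836] F [-0.1  0.4  0.3] | move [-0.0147  0.0105  0.0232] rot [ 1.3 -2.4  0.6] open -0.01
scene red ctr [0.4919 0.3867] size [31.2 83. ] angle -0.009 axis [0.569  0.3789]
scene yellow ctr [0.5487 0.1541] size [83.3 24.6] angle 1.545 axis [0.5577 0.2311]
top red ctr [0.4874 0.3858] size [25.6 83.5] angle -0.008 axis [0.5645 0.3781]
top yellow ctr [0.5437 0.1532] size [82.5 24.8] angle 1.568 axis [0.5511 0.2304]
wrist tile_a pad 2 off [ 1.2 -0.7] size [83.3 84.6] ang 0.0
wrist tile_b pad 0 off [1.4 3.2] size [82.2 82.4] ang 0.1
wrist tile_c pad 1 off [0.5 1.3] size [82.3 82.3] ang 0.1
```

View pics/w6.png

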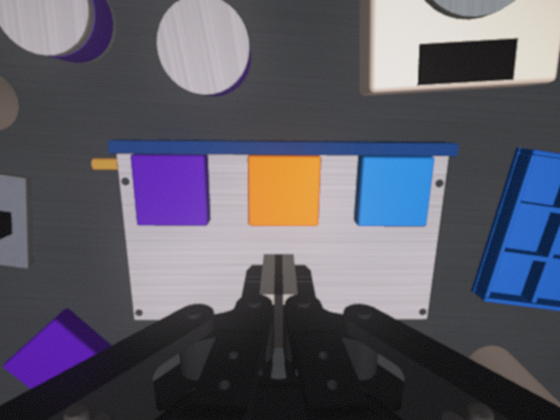

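View pics/s6.png

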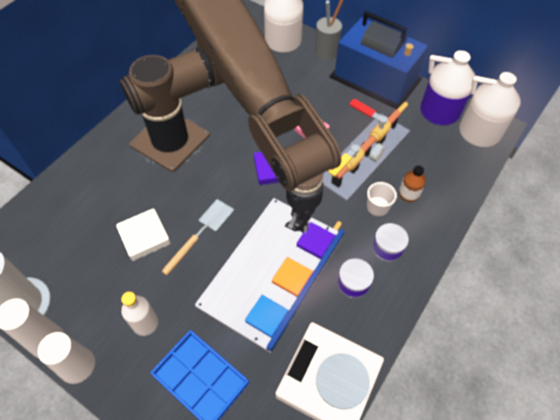

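```bash
python3 -c "
from plant import ctrl
print(ctrl.sign_off())"
```

```text
the job is handed in; nothing more can be done
None
```

I slid the three tiles into their row, then turned the red vent handle to its closed stop. After that I turned the yellow vacuum handle to its open stop. I handed the job in at about 29 s, with the gripper clear of everything. No verdict was reported.

**Tiles:** each is flat against the fence, with its angle within about 0.1° of the fence. The last wrist picture gave these offsets from the pad centres along the fence:

| Tile | Offset |
|---|---|
| Purple | about -0.7 mm |
| Orange | about +1.3 mm |
| Blue | about +3.2 mm (probably nearer +2 mm, because a visible side face biases the reading) |

I did not correct the blue tile, because by then both valves were already turned.

**Handles:** the last top picture gave -0.008 rad for red (closed is 0) and 1.568 rad for yellow (open is 1.571). The scene camera read yellow at 1.545 rad. It had also read about 0.015 rad low on yellow before the turn. Each push ended with the arm stalled against the stop.

**What went wrong on the way:**
- The gripper rode up over the purple tile on its first push. I lifted clear and pushed again lower.
- I overshot the orange tile sideways by about 4 mm and pushed it back.
- The top and scene cameras disagreed by about 5 mm in x, so I relied on wrist views and contact.

In the final views the bystanders appear unmoved.

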